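# Pry open a control box and stand its cover up

## Robot

A 7-joint arm with a two-finger parallel gripper is mounted at the origin on the work surface. World frame = base frame: x ahead of the robot, y to its left, z up, the work surface at z = 0. Lengths are in m, angles in rad, forces in N, time in s.
With the tool pointing down it reaches from about 0.35 to 0.775 m from the base axis. Payload 3.1 kg.
Tool frame: the origin (TCP) lies midway between the tips of the shut fingers; the grasp point (between the pads) lies behind it (r.grip_point_offset is the z of the grasp point in the tool frame, in m); z points along the fingers, y is the line along which they close (so a half turn about z gives the same grasp; the last joint's range is limited). The gripper opens to 85 mm and grips with 20 to 120 N. Pads are 22 mm wide; open, the fingers measure 114 mm over their backs; the gripper's body (76 mm by 85 mm) begins 54 mm behind the grasp point. The pads swing forward as they close: fully open they stand 13 mm farther back than shut.
Start: joints at [-1.206, 0.311, 0.014, 1.512, -0.004, 1.319, -0.027], TCP at [0.218, 0.505, 0.231] pointing down, gripper open.
Joint ranges: [-2.7, 2.7], [-0.3, 1.91], [-1.27, 1.3], [0.12, 2.57], [-1.44, 4.58], [0.2, 2.03], [-3.05, 3.05]. Speed limits (rad/s): [2.79, 2.79, 3.14, 3.14, 3.14, 3.14, 3.14].

## Interface

Orientations are given as a 3x3 rotation matrix whose columns are the frame's x, y, z axes.
In Python, from cell import readout, vision, job_done, r gives the robot as it stands.
- The arm moves only by the shell command python3 -m creep 'ROWS' [OPENING]. ROWS is JSON, a list of rows, each an object of numbers: "tx", "ty", "tz": the shift along the tool's x, y, z in m; "wx", "wy", "wz": the turn, a rotation vector about the tool's x, y, z in rad. In form: [{"tx": .., "ty": .., "tz": .., "wx": .., "wy": .., "wz": ..}, ...]. A call has 1 to 10 rows; each row shifts and turns the commanded pose from where the row before left it, along the tool's axes as they then stand; what a row does not reach is not made up. A row lasts 1/10 s, in which the tool goes at most 50 mm and 8.59 degrees, less where a joint would pass 70% of its speed; a pose out of reach is approached as far as the arm can. A call with a gripper value outside its range is refused whole. OPENING is the finger opening in m, from 0 to 0.0854, set as the call begins (- or left out, the last holds). The fingers move at their own pace and stop on an object; the grip force is fixed at half the most. Time passes only in rows, so rows that do not move let the fingers close. It gives the time, the measured TCP pose, the force, the opening and the grip force at its end, in the units of the state.
- readout.get_state(): the state, without advancing time (a new reading comes with each control period).
- vision.read_camera(name): name is "side" or "top"; returns the picture (480x640x3 uint8, red, green, blue); there is no depth.
- vision.camera_model(name): a dict with "fov_y" (degrees; the focal length in pixels is half the picture's height over the tangent of half this angle, whatever the lens; pixels are square), "cx", "cy" (the principal point, pixels), "k1" (the pictures are not rectified: a ray, as slopes to the right and down, at radius r is drawn at 1 + k1 r^2 times it, then the intrinsics apply), "position" and "orientation" of the camera in the world. Camera axes: x right, y up, looking along -z (the intrinsics and any distortion apply to the point x, -y, -z); pixel columns grow to the right and rows downward; lengths in m; the calibration is good to about 2 mm. A picture is of the moment at which its call begins. camera_model takes no time and is no camera call.
- job_done(): hands the job in; it is judged then, once.
The state is a dict: "time": time; "joints": joint angles; "joint_velocities": joint speeds; "effort": joint torques, N m; "position": TCP position; "tool_rot": TCP orientation; "force": force on the tool from outside, world axes, zero at the start; "torque": the same for the moment, N m; "width": finger opening in m; "gripper_force": force on a finger pad.
Only numpy, scipy, OpenCV 4.12 (cv2) and the standard library are available. Lean on these libraries where they do the work, as an engineer would, in place of code of your own. Each camera call takes 0.05 s, during which the arm holds its last target. There are 200 camera calls.

## Task

Take the wooden-handled pry blade from the rubber mat, put its blade into the notch under the closed cover of the white control box and lever the cover open with it, keeping the fingers off the cover until it is ajar. Swing the cover on until it stands upright, where its stiff hinge will hold it, and lay the pry blade back down flat on the mat. Leave everything else where it is.

Things in the scene. Friction and masses are not known exactly. Their poses are not given: they have to be found in the camera images.
- control_box: white plastic control box bolted to a thin aluminium plate on the table (immovable), 150 mm (its x, front to hinge) by 180 mm (its y), rim 90 mm above the table; origin at the centre of its underside, z up. Its front (-x side) has the pry notch, the cover is hinged along the top of its back (+x side)
- notch (a point): middle of the opening of the pry notch in the outer face of the front wall: a cut-out through the 6 mm wall, 70 mm wide (box y) and 14 mm high, from 76 to 90 mm above the table, closed on top by the cover's underside. A blade goes in level along box +x; 100 mm of the inside is free beyond it down to 45 mm above the table
- hinge (a point): middle of the cover's hinge line (along box y), 150 mm behind the front face and 90 mm above the table, at the level of the cover's underside
- cover: flat white cover plate with a dark display and three round grey buttons, 150 x 180 x 6 mm, 0.15 kg, lying flush on the box's rim with no handle; origin on the hinge line, the plate runs 150 mm along its -x, thickness along its +z (outside)
- cover_edge (a point): middle of the lower edge of the cover's free side, 150 mm from the hinge line
- cover_hinge (a joint): cover angle in rad: 0 closed, 1.57 upright, 1.95 stop; about 0.3 Nm moves it and it stays where it is left
- pry_blade: pry blade, 0.16 kg: wooden handle 110 long x 22 wide x 28 mm high with a level steel blade, 32 wide and 3 mm thick, that starts at x = +55 and ends at x = +135 mm at mid height of the handle. Origin under the centre of the handle, x towards the blade tip, z up; handle spans x = -55 to +55 mm
- blade_tip (a point): middle of the blade's front edge, at (135, 0, 14) mm in the pry blade's frame
- mat: black rubber mat fixed to the table, 260 (its x) by 180 (its y) by 4 mm; origin at the centre of its underside
- wrench: steel wrench, 160 mm long, lying on the mat beside the pry blade; bystander
- profile: aluminium profile offcut, 30 x 160 x 30 mm, on the table behind the box's hinge side; bystander
- tape_roll: cardboard ring of tape, 90 mm across, 25 mm high, on the table beside the box; bystander
- spray_can: upright spray can, 56 mm diameter, 170 mm tall; bystander
- mug: white mug, 80 mm diameter, 90 mm tall; bystander
- screwdriver: screwdriver, 190 mm long, lying on the table; bystander
- part_tray: small yellow open tray, 120 x 100 x 50 mm; bystander
Things that resemble listed ones, but are neither listed nor needed, are in the scene too. Leave any purple look-alike of the pry_blade alone.

How it is judged:
By the outcome, as a careful person would: the job done as asked, in the order asked, and still so for the second after the job is handed in, with the robot touching nothing.
It also fails if it takes over 59 s, if anything falls off the work surface, if the arm or the gripper's body presses on something with over 40 N, if the wrist force passes 120 N, or if a joint passes its speed limit or range.

## Working session

There is one attempt and no reset: what is moved stays moved. The work goes in short steps, Python scripts to look and compute and a shell command to move; the robot and the scene stay as the last step left them, time stands still between calls to the robot, and variables do not carry over. Pictures are saved under pics/ and viewed, at most 10 in all, crops included, and the job is handed in when it is done.

```bash
ls; mkdir -p pics; python3 - <<'E'
from cell import readout, vision, r
import cv2,json
s=readout.get_state(); print(s); print(r.grip_point_offset)
for n in("side","top"):
    print(n,vision.camera_model(n)); cv2.imwrite(f"pics/{n}0.png",vision.read_camera(n)[:,:,::-1])
E
```

```text
pics
{'time': 0.0, 'joints': array([-1.20569862,  0.31172072,  0.01400205,  1.51305891, -0.00437602,
        1.31918227, -0.02718243]), 'joint_velocities': array([-0.00061661, -0.00036056, -0.00010526,  0.00019108, -0.00073751,
        0.00053061, -0.00065557]), 'effort': array([ 4.11116716e-04, -3.79916131e+01,  1.46519998e-01, -2.30589437e+01,
        1.24294186e-02,  1.40457315e-02,  2.26988540e-06]), 'position': array([0.21733396, 0.50445022, 0.23022307]), 'tool_rot': array([[-9.18428540e-01,  3.95586094e-01, -8.11842201e-04],
       [ 3.95586908e-01,  9.18425929e-01, -2.19355677e-03],
       [-1.22123630e-04, -2.33577929e-03, -9.99997265e-01]]), 'force': array([-0.18627514, -0.03802553, -0.64117154]), 'torque': array([ 0.06532331, -0.04294687, -0.01543099]), 'gripper_force': 0.0, 'width': 0.0853581601727182}
-0.0187
side {'fov_y': 54.32765486476641, 'cx': 313.66479626259047, 'cy': 237.66000722340965, 'k1': -0.08216951933939882, 'position': array([0.18874412, 0.91256026, 1.07317206]), 'orientation': array([[-0.94324911,  0.25090831, -0.21754571],
       [-0.3317883 , -0.68430279,  0.6493429 ],
       [ 0.01405839,  0.68467124,  0.72871644]])}
top {'fov_y': 54.3923083440855, 'cx': 324.32769969418234, 'cy': 239.4113983169269, 'k1': 0.04131555909425645, 'position': array([0.25535619, 0.0477402 , 1.35749315]), 'orientation': array([[-0.02307478,  0.98278939, -0.18328278],
       [-0.99967241, -0.02065165,  0.01511872],
       [ 0.01107342,  0.1835716 ,  0.98294397]])}
```

View pics/side0.png

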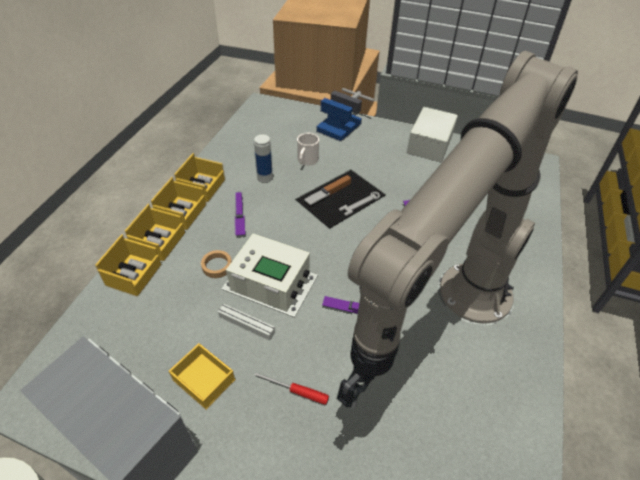

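View pics/top0.png

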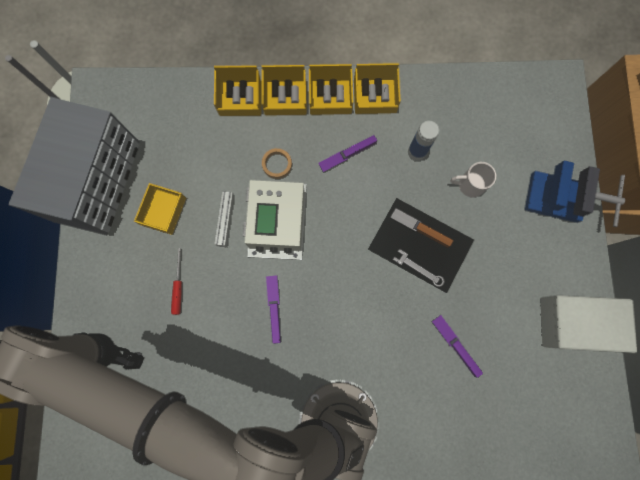

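The side view shows the box at about (270,270) and the pry blade at about (328,190) on the mat. In the top view the box is at (275,215) with its hinge to the left (world +y), and the pry blade tip is at (392,214), pointing towards the box.

```bash
python3 - <<'E'
import cv2,numpy as np
def crop(n,x0,y0,w,h,s):
    im=cv2.imread(f"pics/{n}0.png")[y0:y0+h,x0:x0+w]
    im=cv2.resize(im,None,fx=s,fy=s,interpolation=cv2.INTER_CUBIC)
    for i in range(0,w,10):
        cv2.line(im,(i*s,0),(i*s,8 if i%20 else 16),(0,0,255),1)
        if i%20==0: cv2.putText(im,str(x0+i),(i*s+2,26),0,.4,(0,0,255),1)
    for i in range(0,h,10):
        cv2.line(im,(0,i*s),(8 if i%20 else 16,i*s),(0,0,255),1)
        if i%20==0: cv2.putText(im,str(y0+i),(18,i*s+4),0,.4,(0,0,255),1)
    return im
cv2.imwrite("pics/box.png",np.hstack([crop("top",230,170,90,100,4),crop("side",216,228,108,100,4)]))
cv2.imwrite("pics/tool.png",np.vstack([crop("top",365,193,110,56,5),crop("side",290,165,110,62,5)]))
E
```

```text
(no output)
```

View pics/box.png

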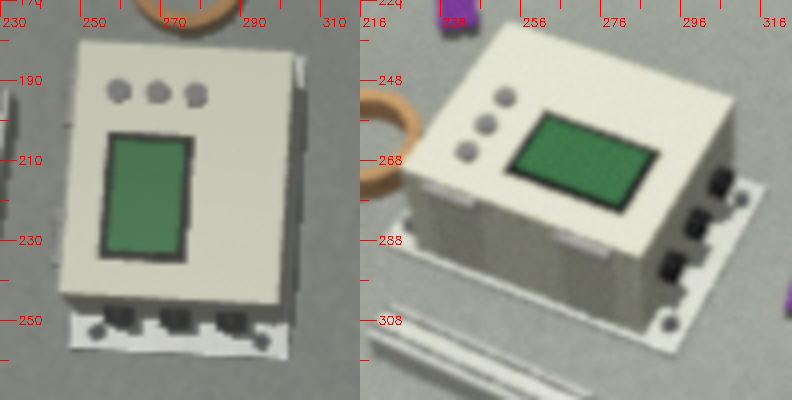

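View pics/tool.png

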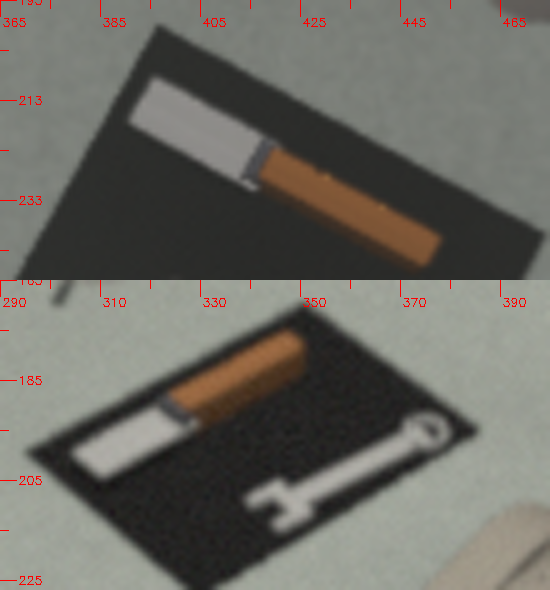

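Enlarged, the four cover corners are clear in both views: top (250,180), (303,183), (299.5,246), (245,243). The blade tip corners are at top (396.6,208.4) and (390.6,217.6), with the handle end near (452,243). I'll triangulate these.

```bash
cat > h.py <<'E'
import numpy as np, cv2
from cell import readout, vision, r
def ray(n,p):
    c=vision.camera_model(n); f=240/np.tan(np.radians(c['fov_y']/2))
    K=np.array([[f,0,c['cx']],[0,f,c['cy']],[0,0,1]])
    u=cv2.undistortPoints(np.array([[p]],float),K,np.array([c['k1'],0,0,0.]),None)[0,0]
    d=c['orientation']@np.array([u[0],-u[1],-1]); return c['position'],d/np.linalg.norm(d)
def tri(pt,ps):
    A=np.zeros((3,3));b=np.zeros(3);R=[ray('top',pt),ray('side',ps)]
    for o,d in R:
        P=np.eye(3)-np.outer(d,d);A+=P;b+=P@o
    x=np.linalg.solve(A,b); return x,max(np.linalg.norm((np.eye(3)-np.outer(d,d))@(x-o)) for o,d in R)
def plane(n,p,z):
    o,d=ray(n,p); return o+d*(z-o[2])/d[2]
def proj(n,X):
    c=vision.camera_model(n); f=240/np.tan(np.radians(c['fov_y']/2))
    q=c['orientation'].T@(np.asarray(X)-c['position']); u=np.array([q[0],-q[1]])/-q[2]
    u=u*(1+c['k1']*(u@u)); return np.round(u*f+[c['cx'],c['cy']],1)
E
python3 - <<'E'
from h import *
np.set_printoptions(precision=4,suppress=True)
T=dict(A=((250,180.25),(226.8,270)),B=((303.2,183),(253.5,233.5)),C=((299.5,245.8),(309.3,252.5)),D=((245,243),(286.5,291.8)),
 tip1=((396.6,208.4),(304.4,200)),tip2=((390.6,217.6),(310.4,205.2)))
X={k:tri(*v) for k,v in T.items()}
for k,v in X.items(): print(k,v[0],round(v[1],4), 'planes', plane('top',T[k][0],.096 if k in 'ABCD' else .018)[:2],plane('side',T[k][1],.096 if k in 'ABCD' else .018)[:2])
x={k:v[0] for k,v in X.items()}
for a,b in('AB','BC','CD','DA'): print(a+b,np.linalg.norm(x[a]-x[b]))
print('tipw',np.linalg.norm(x['tip1']-x['tip2']))
# handle: top near/far long edges of top face, z=.032
print('hback top', plane('top',(453.2,240.6),.032),plane('side',(349.6,175),.032))
print('mat corners',plane('top',(396.6,198.2),.004), plane('side',(295.5,199.4),.004),plane('top',(474,239.6),.004),plane('side',(351,170),.004))
# shoulder of blade/collar front corners
print('blade root',plane('top',(421,219.5),.018),plane('top',(414,230),.018),plane('side',(322,189.5),.018),plane('side',(328.5,194.5),.018))
E
```

```text
A [0.6632 0.233  0.0932] 0.0014 planes [0.6637 0.2328] [0.6604 0.235 ]
B [0.6521 0.0837 0.0934] 0.0016 planes [0.6529 0.0839] [0.6491 0.0861]
C [0.4744 0.0968 0.0928] 0.0004 planes [0.4742 0.0967] [0.4731 0.0995]
D [0.4845 0.2457 0.0937] 0.0011 planes [0.4852 0.2455] [0.4827 0.2473]
tip1 [ 0.5952 -0.1904  0.0083] 0.0011 planes [ 0.5939 -0.1886] [ 0.5903 -0.1803]
tip2 [ 0.5668 -0.1709  0.0105] 0.0013 planes [ 0.5664 -0.1695] [ 0.5629 -0.1631]
AB 0.14964614106341217
BC 0.17817395463244234
CD 0.14923906031886638
DA 0.1791615272914949
tipw 0.03452762779696651
hback top [ 0.4912 -0.3444  0.032 ] [ 0.4813 -0.3432  0.032 ]
mat corners [ 0.6289 -0.1927  0.004 ] [ 0.6251 -0.1872  0.004 ] [ 0.4979 -0.414   0.004 ] [ 0.4924 -0.4064  0.004 ]
blade root [ 0.5587 -0.2587  0.018 ] [ 0.5277 -0.2363  0.018 ] [ 0.5521 -0.2515  0.018 ] [ 0.5232 -0.2347  0.018 ]
```

```bash
cat >> h.py <<'E'
from scipy.linalg import logm,expm
from scipy.spatial.transform import Rotation as Ro
def pose(p,yaw,pitch=0):
    "tool pointing down, tool x along yaw (deg); pitch>0 raises tool x"
    c,s=np.cos(np.radians(yaw)),np.sin(np.radians(yaw))
    R=np.array([[c,s,0],[s,-c,0],[0,0,-1.]])@Ro.from_rotvec([0,np.radians(pitch),0]).as_matrix()
    T=np.eye(4);T[:3,:3]=R;T[:3,3]=p; return T
def cur():
    s=readout.get_state();T=np.eye(4);T[:3,:3]=s['tool_rot'];T[:3,3]=s['position'];return T
def rows(T0,T1,N):
    D=expm(np.real(logm(np.linalg.inv(T0)@T1))/N)
    print(N,'t',np.round(D[:3,3],4),'w',np.round(Ro.from_matrix(D[:3,:3]).as_rotvec(),4))
E
python3 - <<'E'
from h import *
print('wrench',plane('top',(403,258),.01),plane('top',(440,281),.01))
print(pose([0,0,0],60,10)[:3,0])
rows(cur(),pose([.5317,-.2613,.12],61.5),20)
E
```

```text
wrench [ 0.44668083 -0.20103374  0.01      ] [ 0.37749224 -0.30404978  0.01      ]
[0.49240388 0.85286853 0.17364818]
20 t [-0.0465  0.0007  0.0055] w [-0.0001  0.0001  0.0831]
```

```bash
python3 -m creep '[{"tx":-0.0465,"ty":0.0007,"tz":0.0055,"wz":0.083},{"tx":-0.0465,"ty":0.0007,"tz":0.0055,"wz":0.083},{"tx":-0.0465,"ty":0.0007,"tz":0.0055,"wz":0.083},{"tx":-0.0465,"ty":0.0007,"tz":0.0055,"wz":0.083},{"tx":-0.0465,"ty":0.0007,"tz":0.0055,"wz":0.083},{"tx":-0.0465,"ty":0.0007,"tz":0.0055,"wz":0.083},{"tx":-0.0465,"ty":0.0007,"tz":0.0055,"wz":0.083},{"tx":-0.0465,"ty":0.0007,"tz":0.0055,"wz":0.083},{"tx":-0.0465,"ty":0.0007,"tz":0.0055,"wz":0.083},{"tx":-0.0465,"ty":0.0007,"tz":0.0055,"wz":0.083}]' 0.05
python3 - <<'E'
from h import *
rows(cur(),pose([.5317,-.2613,.12],61.5),10)
E
```

```text
10 t [-0.093  -0.0025  0.0111] w [-0.0002  0.0002  0.1661]invalid input
```

```bash
python3 -m creep '[{"tx":-0.0465,"ty":0.0007,"tz":0.0055,"wx":0,"wy":0,"wz":0.083},{"tx":-0.0465,"ty":0.0007,"tz":0.0055,"wx":0,"wy":0,"wz":0.083},{"tx":-0.0465,"ty":0.0007,"tz":0.0055,"wx":0,"wy":0,"wz":0.083},{"tx":-0.0465,"ty":0.0007,"tz":0.0055,"wx":0,"wy":0,"wz":0.083},{"tx":-0.0465,"ty":0.0007,"tz":0.0055,"wx":0,"wy":0,"wz":0.083},{"tx":-0.0465,"ty":0.0007,"tz":0.0055,"wx":0,"wy":0,"wz":0.083},{"tx":-0.0465,"ty":0.0007,"tz":0.0055,"wx":0,"wy":0,"wz":0.083},{"tx":-0.0465,"ty":0.0007,"tz":0.0055,"wx":0,"wy":0,"wz":0.083},{"tx":-0.0465,"ty":0.0007,"tz":0.0055,"wx":0,"wy":0,"wz":0.083},{"tx":-0.0465,"ty":0.0007,"tz":0.0055,"wx":0,"wy":0,"wz":0.083}]' 0.05
python3 - <<'E'
from h import *
rows(cur(),pose([.5317,-.2613,.12],61.5),10)
E
```

```text
time: 1.1
position: [0.5442, 0.1905, 0.1755]
tool_rot: [[-0.325, 0.946, -0.001], [0.946, 0.325, -0.0], [-0.0, -0.001, -1.0]]
force: [0.9, 0.8, -0.3]
width: 0.0498
gripper_force: 0.0
10 t [-0.0465  0.0007  0.0056] w [-0.0001  0.      0.0828]
```

```bash
python3 -m creep '[{"tx":-0.0465,"ty":0.0007,"tz":0.0056,"wx":0,"wy":0,"wz":0.083},{"tx":-0.0465,"ty":0.0007,"tz":0.0056,"wx":0,"wy":0,"wz":0.083},{"tx":-0.0465,"ty":0.0007,"tz":0.0056,"wx":0,"wy":0,"wz":0.083},{"tx":-0.0465,"ty":0.0007,"tz":0.0056,"wx":0,"wy":0,"wz":0.083},{"tx":-0.0465,"ty":0.0007,"tz":0.0056,"wx":0,"wy":0,"wz":0.083},{"tx":-0.0465,"ty":0.0007,"tz":0.0056,"wx":0,"wy":0,"wz":0.083},{"tx":-0.0465,"ty":0.0007,"tz":0.0056,"wx":0,"wy":0,"wz":0.083},{"tx":-0.0465,"ty":0.0007,"tz":0.0056,"wx":0,"wy":0,"wz":0.083},{"tx":-0.0465,"ty":0.0007,"tz":0.0056,"wx":0,"wy":0,"wz":0.083},{"tx":-0.0465,"ty":0.0007,"tz":0.0056,"wx":0,"wy":0,"wz":0.082}]'
python3 - <<'E'
from h import *
rows(cur(),pose([.5317,-.2613,.007],61.5),1)
im=np.hstack([cv2.resize(vision.read_camera(n)[y:y+100,x:x+130],None,fx=3,fy=3,interpolation=2) for n,x,y in(('top',360,180),('side',270,140))])
cv2.imwrite('pics/pre.png',im[:,:,::-1])
E
```

```text
time: 2.1
position: [0.5319, -0.2612, 0.1196]
tool_rot: [[0.478, 0.879, -0.0], [0.879, -0.478, 0.0], [-0.0, -0.0, -1.0]]
force: [1.0, -1.0, -0.1]
width: 0.05
gripper_force: 0.0
1 t [-1.000e-04 -1.000e-04  1.126e-01] w [-0.0003  0.0002 -0.0004]
```

View pics/pre.png

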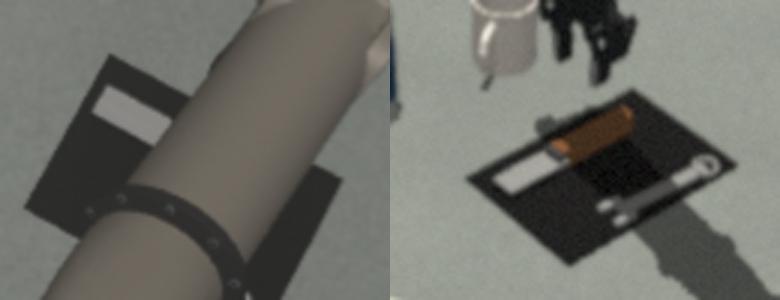

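The top view is hidden by the forearm. The side view shows the open finger tips at about (328,159) and (340,167) above the handle. I'll compare that with the projected TCP to check the camera bias.

```bash
python3 - <<'E'
from h import *
T=cur();p=T[:3,3];y=T[:3,1]
for s in(-1,1): print(proj('side',p+s*.03*y+[0,0,.004]))
# where the present grasp line hits handle: predicted points on side view
for q in((.097,.018),(0.017,.032),(-.093,.032)): 
    d=T[:3,0]; print(q,proj('side',[*(p+d*q[0])[:2],q[1]]),proj('top',[*(p+d*q[0])[:2],q[1]]))
E
```

```text
[338.5 167.9]
[326.  159.3]
(0.097, 0.018) [309.6 200.3] [395.7 215.2]
(0.017, 0.032) [327.4 187. ] [421.2 226.6]
(-0.093, 0.032) [350.4 173.8] [455.7 244.2]
```

```bash
python3 - <<'E'
from h import *
for n in('top','side'):
    R=vision.camera_model(n)['orientation'];print(np.abs(R@R.T-np.eye(3)).max(),np.linalg.det(R))
    X=plane(n,(393.6,213),.018);print(X,proj(n,X))
    print(cv2.undistortPoints(np.array([[[300.,400.]]]),np.eye(3),np.array([-.0,0,0,0.])))
    X=plane(n,(280,240),.018);print(X,proj(n,X))
E
```

```text
3.3306690738754696e-16 0.9999999999999997
[ 0.58008551 -0.17905991  0.018     ] [393.6 213. ]
[[[300. 400.]]]
[0.50609132 0.1562735  0.018     ] [280. 240.]
5.551115123125783e-16 0.9999999999999993
[ 0.2945133 -0.2225161  0.018    ] [393.6 213. ]
[[[300. 400.]]]
[0.59778656 0.0173275  0.018     ] [280. 240.]
```

```bash
python3 - <<'E'
from h import *
T=cur();print(T);p=T[:3,3]+.097*T[:3,0];print(p,proj('top',[.578,-.176,.018]),proj('top',[p[0],p[1],.018]))
print(proj('top',[.58,-.179,.018]), vision.camera_model('top'))
E
```

```text
[[ 0.48854525  0.87252174 -0.00541791  0.5259998 ]
 [ 0.87249823 -0.48857295 -0.00658066 -0.2696341 ]
 [-0.00838882 -0.00151216 -0.99996367  0.11970817]
 [ 0.          0.          0.          1.        ]]
[ 0.57338869 -0.18500177  0.11889445] [392.6 213.7] [395.7 215.2]
[393.6 213. ] {'fov_y': 54.3923083440855, 'cx': 324.32769969418234, 'cy': 239.4113983169269, 'k1': 0.04131555909425645, 'position': array([0.25535619, 0.0477402 , 1.35749315]), 'orientation': array([[-0.02307478,  0.98278939, -0.18328278],
       [-0.99967241, -0.02065165,  0.01511872],
       [ 0.01107342,  0.1835716 ,  0.98294397]])}
```

```bash
python3 -m creep '[{"tx":0,"ty":0,"tz":0,"wx":0,"wy":0,"wz":0},{"tx":0,"ty":0,"tz":0,"wx":0,"wy":0,"wz":0},{"tx":0,"ty":0,"tz":0,"wx":0,"wy":0,"wz":0}]'
python3 - <<'E'
from h import *
rows(cur(),pose([.5317,-.2613,.007],61.5),1)
T=cur();p=T[:3,3];y=T[:3,1]
for s in(-1,1): print(proj('side',p+s*.03*y+[0,0,.004]))
E
```

```text
time: 2.5
position: [0.5337, -0.2574, 0.12]
tool_rot: [[0.472, 0.882, 0.0], [0.882, -0.472, 0.001], [0.001, -0.0, -1.0]]
force: [1.1, -0.5, 0.4]
width: 0.0497
gripper_force: 0.0
1 t [-4.60e-03  1.00e-04  1.13e-01] w [-0.0005 -0.0014  0.0064]
[335.2 169.4]
[322.5 160.9]
```

```bash
python3 -m creep '[{"tx":-0.0045,"ty":0,"tz":0.01,"wx":0,"wy":0,"wz":0.006},{"tx":0,"ty":0,"tz":0.015,"wx":0,"wy":0,"wz":0},{"tx":0,"ty":0,"tz":0.018,"wx":0,"wy":0,"wz":0},{"tx":0,"ty":0,"tz":0.018,"wx":0,"wy":0,"wz":0},{"tx":0,"ty":0,"tz":0.015,"wx":0,"wy":0,"wz":0},{"tx":0,"ty":0,"tz":0.012,"wx":0,"wy":0,"wz":0},{"tx":0,"ty":0,"tz":0.008,"wx":0,"wy":0,"wz":0},{"tx":0,"ty":0,"tz":0.004,"wx":0,"wy":0,"wz":0},{"tx":0,"ty":0,"tz":0,"wx":0,"wy":0,"wz":0},{"tx":0,"ty":0,"tz":0,"wx":0,"wy":0,"wz":0}]'
python3 - <<'E'
from h import *
rows(cur(),pose([.5317,-.2613,.007],61.5),1)
im=cv2.resize(vision.read_camera('side')[150:230,270:390],None,fx=5,fy=5,interpolation=2)
cv2.imwrite('pics/down.png',im[:,:,::-1]); T=cur();p=T[:3,3];print(p)
for s in(-1,1): print(proj('side',p+s*.03*T[:3,1]+[0,0,.004]))
E
```

```text
time: 3.5
position: [0.5309, -0.2641, 0.0209]
tool_rot: [[0.48, 0.877, 0.001], [0.877, -0.48, -0.001], [0.0, 0.001, -1.0]]
force: [-0.1, 0.0, -0.1]
width: 0.0501
gripper_force: 0.0
1 t [ 0.0028 -0.0007  0.0139] w [ 0.0013 -0.     -0.0036]
[ 0.53103206 -0.26411971  0.02108896]
[335.1 191.4]
[323.1 182.8]
```

View pics/down.png

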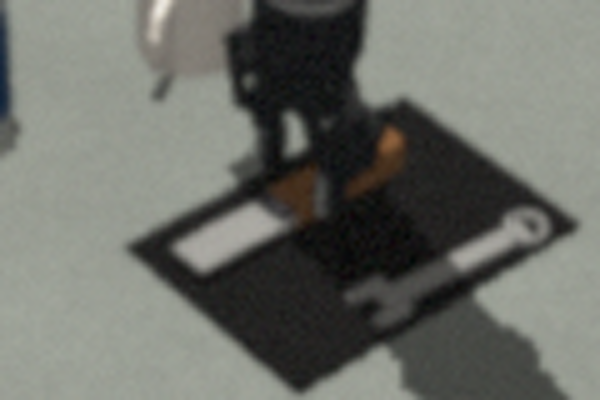

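Side view: the fingers straddle the handle's front part, with the near finger at about (334,193), matching its projection. The mat and wrench are clear. I'll go down the last 14 mm and close.

```bash
python3 -m creep '[{"tx":0.002,"ty":0,"tz":0.005,"wx":0,"wy":0,"wz":-0.003},{"tx":0,"ty":0,"tz":0.005,"wx":0,"wy":0,"wz":0},{"tx":0,"ty":0,"tz":0.003,"wx":0,"wy":0,"wz":0},{"tx":0,"ty":0,"tz":0,"wx":0,"wy":0,"wz":0},{"tx":0,"ty":0,"tz":0,"wx":0,"wy":0,"wz":0}]' && python3 -m creep '[{"tx":0,"ty":0,"tz":0,"wx":0,"wy":0,"wz":0},{"tx":0,"ty":0,"tz":0,"wx":0,"wy":0,"wz":0},{"tx":0,"ty":0,"tz":0,"wx":0,"wy":0,"wz":0},{"tx":0,"ty":0,"tz":0,"wx":0,"wy":0,"wz":0},{"tx":0,"ty":0,"tz":0,"wx":0,"wy":0,"wz":0},{"tx":0,"ty":0,"tz":0,"wx":0,"wy":0,"wz":0}]' 0
```

```text
time: 4.05
position: [0.5313, -0.262, 0.0071]
tool_rot: [[0.478, 0.879, -0.0], [0.879, -0.478, 0.0], [-0.0, -0.0, -1.0]]
force: [-0.9, 0.3, 0.6]
width: 0.0498
gripper_force: 0.0
time: 4.65
position: [0.5316, -0.2621, 0.0077]
tool_rot: [[0.478, 0.879, 0.001], [0.879, -0.478, -0.0], [0.0, 0.001, -1.0]]
force: [-0.9, 1.0, 4.6]
width: 0.021
gripper_force: 59.8
```

```bash
python3 - <<'E'
from h import *
T=cur();L=T.copy();L[2,3]+=.04
rows(L,pose([.5528,-.0564,.0727],85.9),10)
E
```

```text
10 t [ 0.0204 -0.0042 -0.0025] w [ 0.0001 -0.     -0.0426]
```

```bash
python3 -m creep '[{"tx":0,"ty":0,"tz":-0.005,"wx":0,"wy":0,"wz":0},{"tx":0,"ty":0,"tz":-0.01,"wx":0,"wy":0,"wz":0},{"tx":0,"ty":0,"tz":-0.015,"wx":0,"wy":0,"wz":0},{"tx":0,"ty":0,"tz":-0.01,"wx":0,"wy":0,"wz":0}]' && python3 -m creep '[{"tx":0.0204,"ty":-0.0042,"tz":-0.0025,"wx":0,"wy":0,"wz":-0.0426},{"tx":0.0204,"ty":-0.0042,"tz":-0.0025,"wx":0,"wy":0,"wz":-0.0426},{"tx":0.0204,"ty":-0.0042,"tz":-0.0025,"wx":0,"wy":0,"wz":-0.0426},{"tx":0.0204,"ty":-0.0042,"tz":-0.0025,"wx":0,"wy":0,"wz":-0.0426},{"tx":0.0204,"ty":-0.0042,"tz":-0.0025,"wx":0,"wy":0,"wz":-0.0426},{"tx":0.0204,"ty":-0.0042,"tz":-0.0025,"wx":0,"wy":0,"wz":-0.0426},{"tx":0.0204,"ty":-0.0042,"tz":-0.0025,"wx":0,"wy":0,"wz":-0.0426},{"tx":0.0204,"ty":-0.0042,"tz":-0.0025,"wx":0,"wy":0,"wz":-0.0426},{"tx":0.0204,"ty":-0.0042,"tz":-0.0025,"wx":0,"wy":0,"wz":-0.0426},{"tx":0.0204,"ty":-0.0042,"tz":-0.0025,"wx":0,"wy":0,"wz":-0.0426}]' && python3 -m creep '[{"tx":0,"ty":0,"tz":0,"wx":0,"wy":0,"wz":0},{"tx":0,"ty":0,"tz":0,"wx":0,"wy":0,"wz":0},{"tx":0,"ty":0,"tz":0,"wx":0,"wy":0,"wz":0},{"tx":0,"ty":0,"tz":0,"wx":0,"wy":0,"wz":0}]'
python3 - <<'E'
from h import *
print(cur())
a=vision.read_camera('top');b=vision.read_camera('side');cv2.imwrite('pics/t3.png',a[:,:,::-1]);cv2.imwrite('pics/s3.png',b[:,:,::-1])
c=lambda i,x,y,w,h:cv2.resize(i[y:y+h,x:x+w],None,fx=4,fy=4,interpolation=2)
cv2.imwrite('pics/pre2.png',np.hstack([c(a,280,170,95,130),c(b,240,180,105,130)])[:,:,::-1])
T=cur();p=T[:3,3]; t=p+.097*T[:3,0]-.0103*T[:3,2]; print(t,proj('top',t),proj('side',t))
E
```

```text
time: 5.05
position: [0.5321, -0.2624, 0.049]
tool_rot: [[0.478, 0.879, 0.002], [0.879, -0.478, -0.001], [-0.0, 0.002, -1.0]]
force: [-0.2, -0.1, -1.2]
width: 0.0208
gripper_force: 59.0
time: 6.05
position: [0.5532, -0.0557, 0.0735]
tool_rot: [[0.07, 0.998, 0.002], [0.998, -0.07, -0.0], [-0.0, 0.002, -1.0]]
force: [-0.7, 0.8, -2.3]
width: 0.021
gripper_force: 59.0
time: 6.45
position: [0.5526, -0.0581, 0.0725]
tool_rot: [[0.075, 0.997, 0.0], [0.997, -0.075, -0.001], [-0.001, 0.0, -1.0]]
force: [-0.8, -0.5, -2.6]
width: 0.0209
gripper_force: 58.9
[[ 7.45547546e-02  9.97216887e-01  2.64166030e-04  5.52610592e-01]
 [ 9.97216326e-01 -7.45544181e-02 -1.11221913e-03 -5.81249653e-02]
 [-1.08942895e-03  3.46351903e-04 -9.99999347e-01  7.25135921e-02]
 [ 0.00000000e+00  0.00000000e+00  0.00000000e+00  1.00000000e+00]]
[0.55971445 0.03917169 0.08253248] [319.8 216.1] [288.4 233.4]
```

View pics/pre2.png

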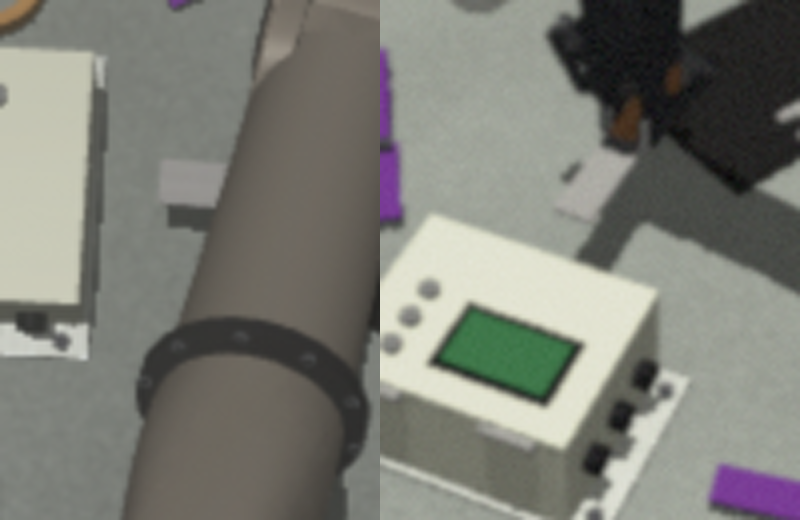

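The blade tip edge is at top (320,215) and side (289,233.5), within about 1 px of my tool model, level and aligned with the front (mid 301,214). I'll insert it about 40 mm.

```bash
python3 -m creep '[{"tx":0.009,"ty":0,"tz":0,"wx":0,"wy":0,"wz":0},{"tx":0.009,"ty":0,"tz":0,"wx":0,"wy":0,"wz":0},{"tx":0.009,"ty":0,"tz":0,"wx":0,"wy":0,"wz":0},{"tx":0.009,"ty":0,"tz":0,"wx":0,"wy":0,"wz":0},{"tx":0.009,"ty":0,"tz":0,"wx":0,"wy":0,"wz":0},{"tx":0.008,"ty":0,"tz":0,"wx":0,"wy":0,"wz":0},{"tx":0.006,"ty":0,"tz":0,"wx":0,"wy":0,"wz":0}]' && python3 -m creep '[{"tx":0.006,"ty":0,"tz":0,"wx":0,"wy":0,"wz":0},{"tx":0.007,"ty":0,"tz":0,"wx":0,"wy":0,"wz":0},{"tx":0.007,"ty":0,"tz":0,"wx":0,"wy":0,"wz":0},{"tx":0.007,"ty":0,"tz":0,"wx":0,"wy":0,"wz":0},{"tx":0.005,"ty":0,"tz":0,"wx":0,"wy":0,"wz":0},{"tx":0,"ty":0,"tz":0,"wx":0,"wy":0,"wz":0},{"tx":0,"ty":0,"tz":0,"wx":0,"wy":0,"wz":0},{"tx":0,"ty":0,"tz":0,"wx":0,"wy":0,"wz":0}]'
python3 - <<'E'
from h import *
T=cur();p=T[:3,3]; t=p+.097*T[:3,0]-.0103*T[:3,2]; print(t)
# levering: pivot at front wall lower lip
u=np.array([.0709,.9975,0]); F=np.array([.5632,.0912,.0]); H=np.array([.5738,.2402,.09])
fp=T[:3,:3].T@(np.array([F[0],F[1],.0795])-p); print('pivot in tool',fp)
def about(T,deg): # rotate tip up about pivot
    P=np.eye(4);P[:3,3]=fp;Q=np.eye(4);Q[:3,:3]=Ro.from_rotvec([0,np.radians(deg),0]).as_matrix()
    return T@P@Q@np.linalg.inv(P)
for d in(10,18): rows(T,about(T,d),int(d/2)); print((about(T,d)@np.array([.097,0,-.0103,1]))[:3])
E
```

```text
time: 7.25
position: [0.557, 0.0038, 0.0723]
tool_rot: [[0.071, 0.997, -0.0], [0.997, -0.071, 0.0], [0.0, -0.0, -1.0]]
force: [-1.1, -0.3, -3.2]
width: 0.021
gripper_force: 58.9
time: 8.05
position: [0.5592, 0.0338, 0.0723]
tool_rot: [[0.073, 0.997, 0.0], [0.997, -0.073, -0.0], [-0.0, 0.0, -1.0]]
force: [-0.0, 0.6, -3.0]
width: 0.0209
gripper_force: 58.9
[0.56624084 0.1305381  0.08258467]
pivot in tool [ 0.05754642 -0.00017369 -0.00719633]
5 t [0.0003 0.     0.002 ] w [0.     0.0349 0.    ]
[0.56615779 0.12940608 0.08938911]
9 t [0.0003 0.     0.002 ] w [0.     0.0349 0.    ]
[0.56603022 0.12766152 0.09462598]
```

```bash
python3 -m creep '[{"tx":0.0003,"ty":0,"tz":0.002,"wx":0,"wy":0.035,"wz":0},{"tx":0.0003,"ty":0,"tz":0.002,"wx":0,"wy":0.035,"wz":0},{"tx":0.0003,"ty":0,"tz":0.002,"wx":0,"wy":0.035,"wz":0},{"tx":0.0003,"ty":0,"tz":0.002,"wx":0,"wy":0.035,"wz":0},{"tx":0.0003,"ty":0,"tz":0.002,"wx":0,"wy":0.035,"wz":0}]' && python3 -m creep '[{"tx":0.0003,"ty":0,"tz":0.002,"wx":0,"wy":0.035,"wz":0},{"tx":0.0003,"ty":0,"tz":0.002,"wx":0,"wy":0.035,"wz":0},{"tx":0.0003,"ty":0,"tz":0.002,"wx":0,"wy":0.035,"wz":0},{"tx":0.0003,"ty":0,"tz":0.002,"wx":0,"wy":0.035,"wz":0},{"tx":0,"ty":0,"tz":0,"wx":0,"wy":0,"wz":0},{"tx":0,"ty":0,"tz":0,"wx":0,"wy":0,"wz":0},{"tx":0,"ty":0,"tz":0,"wx":0,"wy":0,"wz":0}]'
python3 - <<'E'
from h import *
T=cur();p=T[:3,3]; t=(T@[.097,0,-.0103,1])[:3]; print(p,t,np.degrees(np.arcsin(T[2,0])))
u=np.array([.0709,.9975,0]); H=np.array([.5738,.2402,.09])
d=H-t; r0=np.hypot(d@u,0); print('r',r0)
th0=np.arctan2(t[2]-.09,r0); rr=np.hypot(r0,t[2]-.09)
th=np.concatenate([[th0],np.radians([6,10,14,19,25,31,37,43,49,55,61,67,73,79,83,86])]) 
q=np.array([H[:2]@u[:2]-rr*np.cos(th),.09+rr*np.sin(th)]).T
for a,b,c in zip(q,q[1:],th[1:]):
    w=u*(b-a)[0]+np.array([0,0,(b-a)[1]]); print(round(np.degrees(c)),np.round(T[:3,:3].T@w,4))
E
```

```text
time: 8.55
position: [0.5593, 0.036, 0.0622]
tool_rot: [[0.072, 0.997, 0.013], [0.982, -0.073, 0.174], [0.175, 0.0, -0.985]]
force: [0.9, 1.1, -5.4]
width: 0.0213
gripper_force: 58.9
time: 9.25
position: [0.5595, 0.0384, 0.0546]
tool_rot: [[0.069, 0.997, 0.022], [0.949, -0.072, 0.307], [0.307, 0.0, -0.952]]
force: [-0.5, -1.6, -4.6]
width: 0.0211
gripper_force: 58.4
[0.55946318 0.03840423 0.05463684] [0.56589687 0.12730582 0.09426267] 17.906947915054328
r 0.11317227801723145
6 [ 0.0028 -0.     -0.007 ]
10 [ 0.0035 -0.     -0.0071]
14 [ 0.0039 -0.     -0.0069]
19 [ 0.0056 -0.     -0.0082]
25 [ 0.0076 -0.     -0.0091]
31 [ 0.0085 -0.     -0.0082]
37 [ 0.0093 -0.     -0.0073]
43 [ 0.01   -0.     -0.0063]
49 [ 0.0106 -0.     -0.0052]
55 [ 0.0111 -0.     -0.0041]
61 [ 0.0115 -0.     -0.0029]
67 [ 0.0117 -0.     -0.0017]
73 [ 0.0118 -0.     -0.0004]
79 [ 0.0118 -0.      0.0008]
83 [ 0.0078 -0.      0.0012]
86 [ 0.0058 -0.      0.0013]
```

```bash
python3 -m creep '[{"tx":0.0028,"ty":0,"tz":-0.007,"wx":0,"wy":0,"wz":0},{"tx":0.0035,"ty":0,"tz":-0.0071,"wx":0,"wy":0,"wz":0},{"tx":0.0039,"ty":0,"tz":-0.0069,"wx":0,"wy":0,"wz":0},{"tx":0.0056,"ty":0,"tz":-0.0082,"wx":0,"wy":0,"wz":0},{"tx":0.0076,"ty":0,"tz":-0.0091,"wx":0,"wy":0,"wz":0},{"tx":0.0085,"ty":0,"tz":-0.0082,"wx":0,"wy":0,"wz":0},{"tx":0,"ty":0,"tz":0,"wx":0,"wy":0,"wz":0},{"tx":0,"ty":0,"tz":0,"wx":0,"wy":0,"wz":0}]'
python3 - <<'E'
from h import *
b=vision.read_camera('side');a=vision.read_camera('top')
T=cur(); t=(T@[.097,0,-.0103,1])[:3]; print(T[:3,3],t,proj('side',t))
c=lambda i,x,y,w,h:cv2.resize(i[y:y+h,x:x+w],None,fx=4,fy=4,interpolation=2)
cv2.imwrite('pics/lift.png',np.hstack([c(b,200,180,120,140),c(a,235,165,78,140)])[:,:,::-1])
E
```

```text
time: 10.05
position: [0.5616, 0.0567, 0.1102]
tool_rot: [[0.067, 0.997, 0.024], [0.948, -0.071, 0.31], [0.311, 0.002, -0.95]]
force: [-0.4, 0.3, -1.7]
width: 0.0211
gripper_force: 58.9
[0.56105868 0.05585588 0.10936749] [0.5674418  0.14463222 0.14928124] [270.7 242.1]
```

View pics/lift.png

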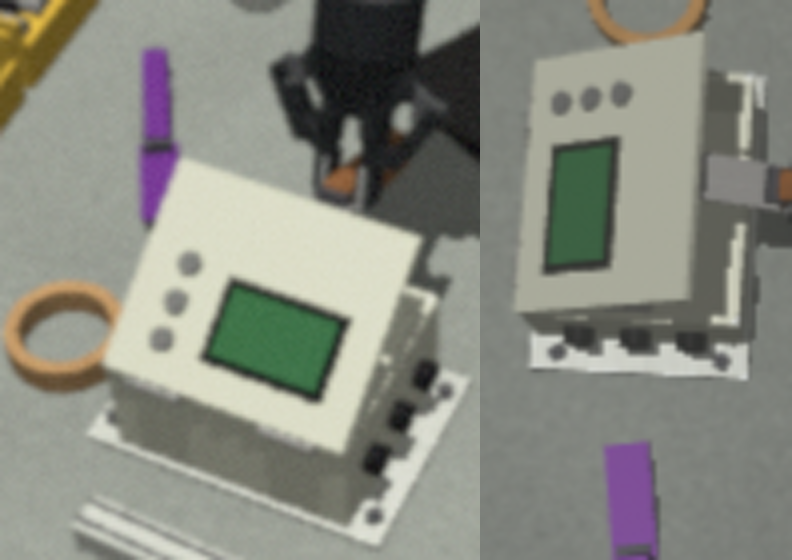

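The cover stands at about 30° on the blade, with its front edge raised and the fingers clear of it. I'll continue the arc.

```bash
python3 -m creep '[{"tx":0.0093,"ty":0,"tz":-0.0073,"wx":0,"wy":0,"wz":0},{"tx":0.01,"ty":0,"tz":-0.0063,"wx":0,"wy":0,"wz":0},{"tx":0.0106,"ty":0,"tz":-0.0052,"wx":0,"wy":0,"wz":0},{"tx":0.0111,"ty":0,"tz":-0.0041,"wx":0,"wy":0,"wz":0},{"tx":0.0115,"ty":0,"tz":-0.0029,"wx":0,"wy":0,"wz":0},{"tx":0.0117,"ty":0,"tz":-0.0017,"wx":0,"wy":0,"wz":0},{"tx":0.0118,"ty":0,"tz":-0.0004,"wx":0,"wy":0,"wz":0},{"tx":0.009,"ty":0,"tz":0.0004,"wx":0,"wy":0,"wz":0},{"tx":0.005,"ty":0,"tz":0.0005,"wx":0,"wy":0,"wz":0},{"tx":0,"ty":0,"tz":0,"wx":0,"wy":0,"wz":0}]' && python3 -m creep '[{"tx":0,"ty":0,"tz":0,"wx":0,"wy":0,"wz":0},{"tx":0,"ty":0,"tz":0,"wx":0,"wy":0,"wz":0}]'
python3 - <<'E'
from h import *
b=vision.read_camera('side');a=vision.read_camera('top')
T=cur(); t=(T@[.097,0,-.0103,1])[:3]; print(T[:3,3],t,proj('side',t),proj('top',t))
u=np.array([.0709,.9975,0]); H=np.array([.5738,.2402,.09]); d=t-H; print('angle',np.degrees(np.arctan2(d[2],-(d@u))),'to go',-(d@u))
c=lambda i,x,y,w,h:cv2.resize(i[y:y+h,x:x+w],None,fx=4,fy=4,interpolation=2)
cv2.imwrite('pics/lift2.png',np.hstack([c(b,200,180,110,140),c(a,225,165,88,140)])[:,:,::-1])
E
```

```text
time: 11.15
position: [0.5664, 0.1344, 0.1631]
tool_rot: [[0.067, 0.998, 0.022], [0.948, -0.07, 0.311], [0.312, 0.001, -0.95]]
force: [0.2, -0.1, -1.6]
width: 0.0209
gripper_force: 59.0
time: 11.35
position: [0.5663, 0.1326, 0.1627]
tool_rot: [[0.069, 0.997, 0.022], [0.948, -0.072, 0.31], [0.31, 0.0, -0.951]]
force: [0.4, -0.5, -2.6]
width: 0.0213
gripper_force: 59.0
[0.56634399 0.13235682 0.16266377] [0.57279918 0.22114375 0.20254235] [255.6 248.3] [248.3 201.6]
angle 80.37799926864253 to go 0.01907956664089839
```

View pics/lift2.png

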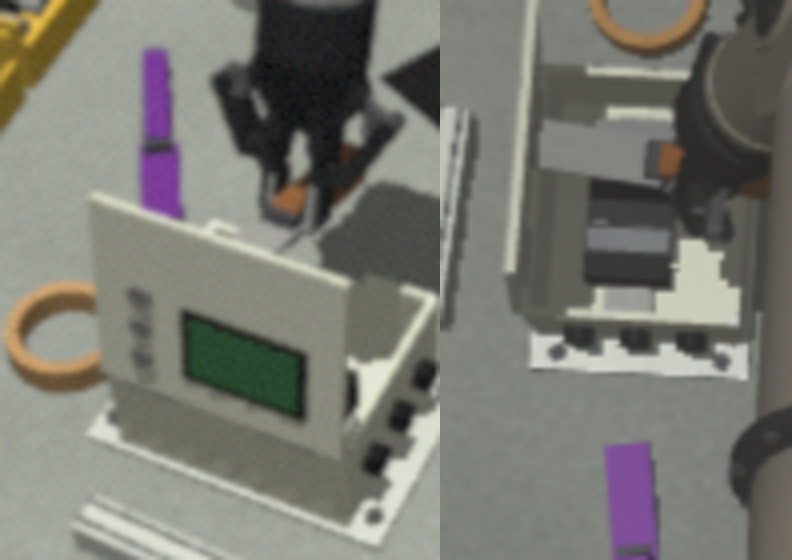

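```bash
python3 - <<'E'
from h import *
for q in((241.5,232.5),(244,232.5)): print(tri(q,(287,252)))
# predicted pixels of inner/outer free corner (-x side) for angles
u=np.array([.0709,.9975,0]);v=np.array([.9975,-.0709,0]);H=np.array([.5738,.2402,.09])
for a in(75,80,85,90,95):
    c,s=np.cos(np.radians(a)),np.sin(np.radians(a)); e=-u*c+np.array([0,0,s]); n=u*s+np.array([0,0,c])
    for w in(0,.006):
        X=H-v*.09+e*.15+n*w; print(a,w,proj('top',X),proj('side',X))
E
```

```text
(array([0.48457413, 0.23214115, 0.23529994]), np.float64(0.0014386426239520191))
(array([0.48622555, 0.22713671, 0.22911285]), np.float64(0.0009380517474551116))
75 0 [251.6 234.2] [291.4 245.2]
75 0.006 [249.1 234. ] [290.4 246.4]
80 0 [246.2 233.8] [289.1 248. ]
80 0.006 [243.7 233.5] [288.  249.4]
85 0 [240.7 233.4] [286.7 251.2]
85 0.006 [238.2 233.2] [285.6 252.8]
90 0 [235.3 233. ] [284.3 254.9]
90 0.006 [232.8 232.9] [283.2 256.6]
95 0 [230.  232.8] [281.9 258.9]
95 0.006 [227.5 232.7] [280.8 260.8]
```

The cover is now at about 82° (its free corner in the top view spans columns 241–244.5), so 15 mm of horizontal push remains.

```bash
python3 - <<'E'
from h import *
print(vision.read_camera('top')[228,225:255].sum(1)//3)
E
python3 -m creep '[{"tx":0.003,"ty":0,"tz":0.001,"wx":0,"wy":0,"wz":0},{"tx":0.003,"ty":0,"tz":0.001,"wx":0,"wy":0,"wz":0},{"tx":0.003,"ty":0,"tz":0.001,"wx":0,"wy":0,"wz":0},{"tx":0.003,"ty":0,"tz":0.001,"wx":0,"wy":0,"wz":0},{"tx":0.002,"ty":0,"tz":0.0007,"wx":0,"wy":0,"wz":0},{"tx":0,"ty":0,"tz":0,"wx":0,"wy":0,"wz":0},{"tx":0,"ty":0,"tz":0,"wx":0,"wy":0,"wz":0},{"tx":0,"ty":0,"tz":0,"wx":0,"wy":0,"wz":0}]'
python3 - <<'E'
from h import *
print(vision.read_camera('top')[228,225:255].sum(1)//3)
T=cur(); t=(T@[.097,0,-.0103,1])[:3]; print(t)
E
```

```text
[145 169 117  81  78  96 125 128 128 127 127 128 128 127 127 135 159 186
 170 111  83  78  81  86  80  80  80  83  90  92]
time: 12.3
position: [0.567, 0.1478, 0.1623]
tool_rot: [[0.068, 0.997, 0.021], [0.948, -0.071, 0.31], [0.31, -0.001, -0.951]]
force: [-0.2, -0.1, -2.1]
width: 0.021
gripper_force: 59.1
[145 169 118  82  76  97 125 129 138 166 191 170 107  82  80  81  80  80
  80  80  78  76  79  85  80  79  80  83  89  92]
[0.57332632 0.23653904 0.20215393]
```

The free edge's centre moved from column 242.3 to 235, which puts the cover at about 89°. I'll retreat straight back and then return to the mat.

```bash
python3 -m creep '[{"tx":-0.01,"ty":0,"tz":-0.0033,"wx":0,"wy":0,"wz":0},{"tx":-0.019,"ty":0,"tz":-0.0062,"wx":0,"wy":0,"wz":0},{"tx":-0.019,"ty":0,"tz":-0.0062,"wx":0,"wy":0,"wz":0},{"tx":-0.019,"ty":0,"tz":-0.0062,"wx":0,"wy":0,"wz":0},{"tx":-0.019,"ty":0,"tz":-0.0062,"wx":0,"wy":0,"wz":0},{"tx":-0.019,"ty":0,"tz":-0.0062,"wx":0,"wy":0,"wz":0},{"tx":-0.01,"ty":0,"tz":-0.0033,"wx":0,"wy":0,"wz":0},{"tx":0,"ty":0,"tz":0,"wx":0,"wy":0,"wz":0},{"tx":0,"ty":0,"tz":0,"wx":0,"wy":0,"wz":0}]'
python3 - <<'E'
from h import *
print(vision.read_camera('top')[228,225:255].sum(1)//3)
rows(cur(),pose([.5316,-.2621,.06],61.45),12)
E
```

```text
time: 13.25
position: [0.5586, 0.0274, 0.1626]
tool_rot: [[0.068, 0.997, 0.022], [0.948, -0.071, 0.31], [0.311, -0.0, -0.95]]
force: [0.6, 0.6, -2.3]
width: 0.0206
gripper_force: 59.0
[144 168 117  81  76  97 124 128 138 165 189 169 107  82  80  80  80  80
  80  80  79  77  79  86  81  80  80  83  90  92]
12 t [-0.0253  0.0044  0.0043] w [-0.0057 -0.026   0.0354]
```

```bash
python3 -m creep '[{"tx":-0.0253,"ty":0.0044,"tz":0.0043,"wx":-0.0057,"wy":-0.026,"wz":0.0354},{"tx":-0.0253,"ty":0.0044,"tz":0.0043,"wx":-0.0057,"wy":-0.026,"wz":0.0354},{"tx":-0.0253,"ty":0.0044,"tz":0.0043,"wx":-0.0057,"wy":-0.026,"wz":0.0354},{"tx":-0.0253,"ty":0.0044,"tz":0.0043,"wx":-0.0057,"wy":-0.026,"wz":0.0354},{"tx":-0.0253,"ty":0.0044,"tz":0.0043,"wx":-0.0057,"wy":-0.026,"wz":0.0354},{"tx":-0.0253,"ty":0.0044,"tz":0.0043,"wx":-0.0057,"wy":-0.026,"wz":0.0354},{"tx":-0.0253,"ty":0.0044,"tz":0.0043,"wx":-0.0057,"wy":-0.026,"wz":0.0354},{"tx":-0.0253,"ty":0.0044,"tz":0.0043,"wx":-0.0057,"wy":-0.026,"wz":0.0354},{"tx":-0.0253,"ty":0.0044,"tz":0.0043,"wx":-0.0057,"wy":-0.026,"wz":0.0354},{"tx":-0.0253,"ty":0.0044,"tz":0.0043,"wx":-0.0057,"wy":-0.026,"wz":0.0354}]' && python3 -m creep '[{"tx":-0.0253,"ty":0.0044,"tz":0.0043,"wx":-0.0057,"wy":-0.026,"wz":0.0354},{"tx":-0.0253,"ty":0.0044,"tz":0.0043,"wx":-0.0057,"wy":-0.026,"wz":0.0354},{"tx":0,"ty":0,"tz":0,"wx":0,"wy":0,"wz":0},{"tx":0,"ty":0,"tz":0,"wx":0,"wy":0,"wz":0},{"tx":0,"ty":0,"tz":0,"wx":0,"wy":0,"wz":0}]'
python3 - <<'E'
from h import *
rows(cur(),pose([.5316,-.2621,.009],61.45),1)
E
```

```text
time: 14.3
position: [0.5443, -0.2165, 0.0703]
tool_rot: [[0.419, 0.908, 0.013], [0.907, -0.419, 0.048], [0.049, -0.008, -0.999]]
force: [0.6, -0.4, -1.8]
width: 0.0211
gripper_force: 58.9
time: 14.8
position: [0.5316, -0.2625, 0.0603]
tool_rot: [[0.479, 0.878, 0.001], [0.878, -0.479, -0.001], [-0.0, 0.001, -1.0]]
force: [0.0, 0.0, -2.1]
width: 0.0209
gripper_force: 59.0
1 t [ 0.0003 -0.0003  0.0513] w [ 0.0013  0.0002 -0.001 ]
```

```bash
python3 -m creep '[{"tx":0,"ty":0,"tz":0.008,"wx":0,"wy":0,"wz":0},{"tx":0,"ty":0,"tz":0.01,"wx":0,"wy":0,"wz":0},{"tx":0,"ty":0,"tz":0.01,"wx":0,"wy":0,"wz":0},{"tx":0,"ty":0,"tz":0.008,"wx":0,"wy":0,"wz":0},{"tx":0,"ty":0,"tz":0.006,"wx":0,"wy":0,"wz":0},{"tx":0,"ty":0,"tz":0.004,"wx":0,"wy":0,"wz":0},{"tx":0,"ty":0,"tz":0.002,"wx":0,"wy":0,"wz":0},{"tx":0,"ty":0,"tz":0.001,"wx":0,"wy":0,"wz":0},{"tx":0,"ty":0,"tz":0.001,"wx":0,"wy":0,"wz":0},{"tx":0,"ty":0,"tz":0,"wx":0,"wy":0,"wz":0}]'
```

```text
time: 15.8
position: [0.5311, -0.2638, 0.0105]
tool_rot: [[0.48, 0.877, 0.001], [0.877, -0.48, -0.002], [-0.001, 0.002, -1.0]]
force: [-1.4, -0.5, -2.0]
width: 0.0209
gripper_force: 59.0
```

```bash
python3 -m creep '[{"tx":0,"ty":0,"tz":0.001,"wx":0,"wy":0,"wz":0},{"tx":0,"ty":0,"tz":0.001,"wx":0,"wy":0,"wz":0},{"tx":0,"ty":0,"tz":0,"wx":0,"wy":0,"wz":0},{"tx":0,"ty":0,"tz":0,"wx":0,"wy":0,"wz":0}]'
```

```text
time: 16.2
position: [0.5309, -0.2636, 0.0083]
tool_rot: [[0.48, 0.877, 0.0], [0.877, -0.48, -0.002], [-0.002, 0.001, -1.0]]
force: [-0.2, -0.4, -2.0]
width: 0.0209
gripper_force: 59.0
```

```bash
python3 -m creep '[{"tx":0,"ty":0,"tz":0.0005,"wx":0,"wy":0,"wz":0},{"tx":0,"ty":0,"tz":0,"wx":0,"wy":0,"wz":0},{"tx":0,"ty":0,"tz":0,"wx":0,"wy":0,"wz":0}]' && python3 -m creep '[{"tx":0,"ty":0,"tz":0,"wx":0,"wy":0,"wz":0},{"tx":0,"ty":0,"tz":0,"wx":0,"wy":0,"wz":0},{"tx":0,"ty":0,"tz":0,"wx":0,"wy":0,"wz":0},{"tx":0,"ty":0,"tz":0,"wx":0,"wy":0,"wz":0},{"tx":0,"ty":0,"tz":0,"wx":0,"wy":0,"wz":0}]' 0.05 && python3 -m creep '[{"tx":0,"ty":0,"tz":-0.005,"wx":0,"wy":0,"wz":0},{"tx":0,"ty":0,"tz":-0.01,"wx":0,"wy":0,"wz":0},{"tx":0,"ty":0,"tz":-0.02,"wx":0,"wy":0,"wz":0},{"tx":0,"ty":0,"tz":-0.025,"wx":0,"wy":0,"wz":0},{"tx":0,"ty":0,"tz":-0.025,"wx":0,"wy":0,"wz":0},{"tx":0,"ty":0,"tz":-0.025,"wx":0,"wy":0,"wz":0},{"tx":0,"ty":0,"tz":-0.02,"wx":0,"wy":0,"wz":0},{"tx":0,"ty":0,"tz":-0.01,"wx":0,"wy":0,"wz":0},{"tx":0,"ty":0,"tz":0,"wx":0,"wy":0,"wz":0},{"tx":0,"ty":0,"tz":0,"wx":0,"wy":0,"wz":0}]'
python3 - <<'E'
from h import *
b=vision.read_camera('side')
cv2.imwrite('pics/end.png',cv2.resize(b[100:340,190:410],None,fx=2.5,fy=2.5,interpolation=2)[:,:,::-1])
print(vision.read_camera('top')[228,225:255].sum(1)//3)
E
```

```text
time: 16.5
position: [0.531, -0.2637, 0.0078]
tool_rot: [[0.48, 0.877, 0.001], [0.877, -0.48, -0.002], [-0.002, 0.001, -1.0]]
force: [-0.2, -0.5, -2.4]
width: 0.0212
gripper_force: 59.2
time: 17.0
position: [0.5311, -0.2638, 0.0079]
tool_rot: [[0.48, 0.877, 0.001], [0.877, -0.48, -0.002], [-0.002, 0.002, -1.0]]
force: [-0.6, 0.7, -0.0]
width: 0.05
gripper_force: 0.0
time: 18.0
position: [0.5305, -0.2631, 0.1472]
tool_rot: [[0.48, 0.877, -0.0], [0.877, -0.48, -0.001], [-0.001, 0.0, -1.0]]
force: [0.2, 0.3, 0.3]
width: 0.05
gripper_force: 0.0
[141 163 114  79  75  94 121 125 134 161 185 165 104  80  78  78  78  78
  79  78  77  75  77  83  79  78  79  81  88  90]
```

View pics/end.png

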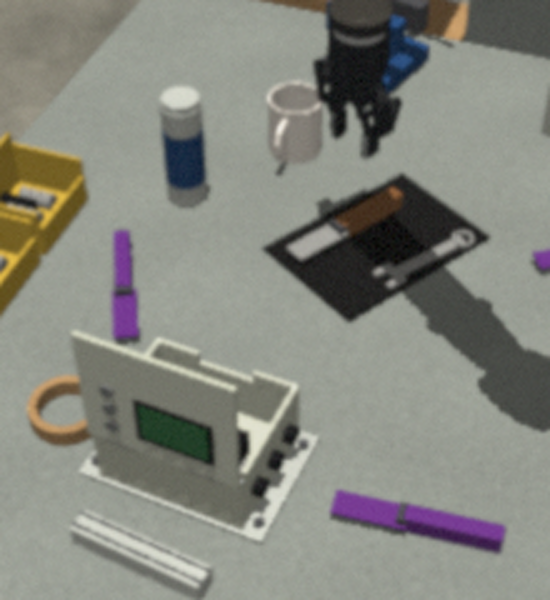

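The cover stands upright at crop (155,400). The pry blade lies flat on the mat at crop (345,225), beside the undisturbed wrench, and the gripper is clear.

```bash
python3 -c "
from cell import job_done
print(job_done())"
```

```text
the job is handed in; nothing more can be done
None
```

I levered the cover open with the pry blade and swung it to about 89° by the camera, where it held after I backed off; the blade is back flat on the mat and the job was handed in at about 18 s, though no verdict came back.

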